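Level the settling table with a wedge

ROBOT

A 6-joint arm with a two-finger parallel gripper is mounted at the origin on a cart in front of the work surface, level with it; the furniture and walls round the work are solid. World frame = base frame: x ahead of the robot, y to its left, z up, the work surface at z = 0. Lengths are in m, angles in rad, forces in N, time in s.
With the tool pointing down it reaches from about 0.325 to 0.775 m from the base axis. Payload 5.5 kg.
Tool frame: the origin (TCP) lies at the very end of the fingers, on their centre line; the grasp point (between the pads) lies 19 mm behind it; z points along the fingers, y is the direction in which the jaws open and shut (so a half turn about z gives the same grasp; the last joint's range is limited). The gripper opens to 85 mm and grips with 20 to 120 N. Pads are 22 mm wide; open, the fingers measure 114 mm over their backs; the gripper's body (76 mm by 85 mm) begins 54 mm behind the grasp point. The pads swing forward as they close: fully open they stand 13 mm farther back than shut.
Start: joints at [-1.374, 0.091, 1.231, -0, 1.82, -0.057], TCP at [0.151, -0.581, 0.231] pointing down, gripper open.
Joint ranges: [-2.87, 2.87], [-0.86, 2.18], [0.17, 2.46], [-1.51, 4.65], [0.06, 2.69], [-2.65, 2.65]. Speed limits (rad/s): [2.57, 2.57, 3.01, 3.14, 3.14, 3.14].

INTERFACE

Orientations are given as a unit quaternion [w, x, y, z].
In Python, from plant import env, imaging gives the robot as it stands. The module is installed in compiled form; this text tells all that it offers.
- The arm moves only by the tool step_arm, never from a script. Its argument "commands" is a list of rows, each a list of 7 numbers: the turn, a rotation vector about the tool's x, y, z in units of 6 degrees (1.0 is 6 degrees), then the shift along the tool's x, y, z in units of 25 mm (1.0 is 25 mm), then the finger opening in mm, from 0 to 85.4. In form: [[rx, ry, rz, tx, ty, tz, gripper], ...]. A call has 1 to 8 rows; each row shifts and turns the commanded pose from where the row before left it, along the tool's axes as they then stand; what a row does not reach is not made up. A row lasts 1/12 s, in which the tool goes at most 41.7 mm and 7.16 degrees, less where a joint would pass 70% of its speed; a pose out of reach is approached as far as the arm can. A call is refused whole if a number of a shift passes 1 or a number of a turn 1, either way. A call with a gripper value outside its range is refused whole. The fingers move at their own pace and stop on an object; "newtons" is the grip in N (left out, the last holds). Time passes only in rows, so rows that do not move let the fingers close. It gives the time, the measured TCP pose, the force and the opening at its end, in the units of the state.
- env.observe(): the state, without advancing time (a new reading comes with each control period).
- imaging.snapshot(name): name is "scene" or "top"; returns the picture (420x560x3 uint8, red, green, blue); there is no depth.
- imaging.camera_model(name): a dict with "mtx" (3x3 intrinsics, pixels), "cam_to_world" (4x4, takes a point from camera to world coordinates). Camera axes: x right, y down, z forward; pixel columns grow to the right and rows downward; lengths in m; the calibration is good to about 2 mm. A picture is of the moment at which its call begins. camera_model takes no time and is no camera call.
- env.hand_in(): hands the job in, once; it reports no verdict.
The state is a dict: "t": time; "joints": joint angles; "joint_velocities": joint speeds; "joint_torque": joint torques, N m; "ee_pos": TCP position; "ee_rot": TCP orientation; "contact_force": force on the tool from outside, world axes, zero at the start; "torque": the same for the moment, N m; "finger_gap": finger opening in m.
Only numpy, scipy, OpenCV 4.12 (cv2) and the standard library are available. Lean on these libraries where they do the work, as an engineer would, in place of code of your own. Each camera call takes 0.05 s, during which the arm holds its last target. There are 200 camera calls.

TASK

The hinged settling table with the sample dish on it sags at its front edge. Set the brown dropper bottle that stands before it upright on the bench well clear of the approach, then bring the tall orange wedge thin end first to the front edge and push it in, square and near the middle, until the table leaf is level, never jacking it past level by more than a touch. Raise the leaf with the wedge only, without touching the leaf or its dish, leave the other loose things where they are, and let go at the end.

Things in the scene. Friction and masses are not known exactly. Their poses are not given: they have to be found in the camera images.
- stand: Fixed grey stand, 230 x 200 mm. Origin on the bench below the leaf's middle; +x runs from the free front edge back to the hinge (front faces about to the robot). Side rails 14 wide, 8 high at y = +-72, open bench between (130 wide). At x -85, y +-94 stand red-topped posts 32 high: the leaf's top face is level with them when level. Rear beam 30 high at x 100 to 124.
- leaf (a joint): Tilt (rad) of the aluminium leaf: 180 mm from hinge to front edge, 160 wide, 8 thick, 0.7 kg, a petri dish fixed on it. Hinge along stand y at stand x 90, z 28 mm. 0 = level, negative = front low (it drops freely to its stop at -0.088), positive = front too high. Front edge: round nose, 4 mm radius, full width. About 4 N at the edge lifts it.
- edge (a point): Fixed point of the stand where the bottom of the leaf's front nose is when the leaf is level: stand x = -90, y = 0, z = 24 mm. With the leaf at its stop the gap below the nose is 8 mm.
- lane (a point): Point on the bench in front of the stand, stand x = -170, y = 0, in the middle of the strip through which the wedge goes in.
- tall_wedge: Loose orange wedge, 120 (x) x 50 (y) mm, 3 thick at the thin end (+x), 32 at the heel (-x), about 0.14 kg. Origin at the centre of its underside; centre of mass 20 mm towards the heel. Black line across the slope 87 to 90 mm from the thin end: the leaf is level when the thin end is 86 mm past edge, the line just gone in under the front edge.
- thin_wedge: Loose blue wedge of the same outline, only 17 mm at the heel: too thin to level the leaf. A bystander. Origin at the centre of its underside, thin end at +x.
- amber_bottle: Loose brown glass dropper bottle, 34 mm diameter to 68 mm height, 112 mm with its dropper, standing in the approach. Origin at the centre of its underside, z up.
- bench_timer: Loose white timer, 40 x 62 x 64 mm high, beside the approach on the left. A bystander. Origin below its middle.
- red_bottle: Loose small white bottle with red cap, 30 mm diameter, 85 mm high, beside the approach on the right. A bystander. Origin at the centre of its underside.
- pen_meter: Loose yellow pocket meter, 149 (y) x 30 (x) x 20 mm, lying at the bench's front edge. A bystander. Origin below its middle.
- black_marker: Loose white marker with black cap, 135 (y) x 18 x 18 mm, lying at the bench's front edge. A bystander. Origin below its middle.
- beaker_250: Fixed beaker with ochre contents at the right, 92 mm wide, 114 mm high, an obstacle only. Origin at the centre of its underside.
- vial_rack: Fixed white vial rack at the left, 74 x 118 mm, vials up to 75 mm high, an obstacle only. Origin at the centre of its underside.
- clamp_stand: Fixed clamp stand at the back left, base about 100 x 150 mm, with a rod much taller than the work and a clamp on it, an obstacle only. Origin about the middle of the base on the bench.
Things that resemble listed ones, but are neither listed nor needed, are in the scene too. What is shaped like the amber_bottle but green or purple is not meant.

How it is judged:
On the way:
1. the brown bottle stands upright on the bench, let go, at least 100 mm from the point lane (horizontal distance between amber_bottle and lane above 0.1 m and angle between amber_bottle's own z axis and vertical below 0.15 rad and height (world z) of amber_bottle below 0.01 m and contact force between amber_bottle and the fingers below 0.1 N), for 0.2 s.
At the end, for the whole second after the job is handed in: The leaf rests on the tall orange wedge and is level within 0.015 rad; the wedge lies still and flat on the bench, within 35 mm of the middle of the edge and square to it within 0.2 rad; the brown bottle stands upright on the bench at least 100 mm from lane (value of joint leaf between -0.015 and 0.015 rad and contact force between tall_wedge and leaf above 0.5 N and y of tall_wedge in the frame of stand between -0.035 and 0.035 m and angle between the x axis of tall_wedge and the x axis of stand, either way round below 0.2 rad and angle between tall_wedge's own z axis and vertical below 0.06 rad and linear speed of tall_wedge below 0.01 m/s and velocity of joint leaf below 0.02 rad/s and horizontal distance between amber_bottle and lane above 0.1 m and angle between amber_bottle's own z axis and vertical below 0.15 rad and height (world z) of amber_bottle below 0.01 m); the robot touches nothing.
It fails at once if the leaf is raised more than 0.04 rad past level (value of joint leaf above 0.04 rad).
It fails at once if the robot touches the leaf or its dish (contact force between any of the fingers, the arm and leaf above 1 N).
It fails at once if the brown bottle is tipped (angle between amber_bottle's own z axis and vertical above 0.5 rad).
It fails at once if a bystander (blue wedge, timer, small red-capped bottle, pen meter or marker) is moved by more than 30 mm (distance of any of thin_wedge, bench_timer, red_bottle, pen_meter, black_marker from where it was at the start of the episode above 0.03 m).
It also fails if it takes over 66 s, if anything falls off the work surface, if the arm or the gripper's body presses on something with over 40 N, if the wrist force passes 120 N, or if a joint passes its speed limit or range.

## Working session

There is one attempt and no reset: what is moved stays moved. The work goes in short steps, Python scripts to look and compute and a tool call to move; the robot and the scene stay as the last step left them, time stands still between calls to the robot, and variables do not carry over. Pictures are saved under pics/ and viewed, about 8 in all and at most 12, crops included, and the job is handed in when it is done.

Besides the shell and the picture viewer there is one more tool, called after "Emit:" by a JSON object that holds its "op" and its "data", one argument or row to a line. step_arm: Moves the arm, as the interface text tells. Its arguments: {"type":"object","properties":{"commands":{"type":"array","items":{"type":"array","items":{"type":"number"}}},"newtons":{"type":"number"}},"required":["commands"]}

```bash
mkdir -p pics; cat > h.py <<'E'
import numpy as np, cv2
from plant import env, imaging
def snap(n,f,crop=None,s=1):
    im=imaging.snapshot(n)[:,:,::-1]
    cv2.imwrite('pics/full_'+f,im)
    if crop: x0,y0,x1,y1=crop; im=im[y0:y1,x0:x1]
    cv2.imwrite('pics/'+f,cv2.resize(im,None,fx=s,fy=s,interpolation=cv2.INTER_CUBIC)); 
def ray(n,u,v,z=0):
    m=imaging.camera_model(n);K=np.array(m['mtx']);T=np.array(m['cam_to_world'])
    d=T[:3,:3]@np.linalg.solve(K,[u,v,1]);o=T[:3,3]
    return o+d*(z-o[2])/d[2]
def proj(n,p):
    m=imaging.camera_model(n);K=np.array(m['mtx']);T=np.array(m['cam_to_world'])
    q=K@(T[:3,:3].T@(np.array(p)-T[:3,3]));return q[:2]/q[2]
E
python3 - <<'E'
from h import *
snap('top','t1.png',s=1.4); snap('scene','s1.png',s=1.4)
for n in('top','scene'):
    m=imaging.camera_model(n);print(np.round(m['mtx'],1),np.round(m['cam_to_world'],3))
print(env.observe())
E
```

```text
[[451.    0.  275.4]
 [  0.  451.  208.1]
 [  0.    0.    1. ]] [[-0.011 -0.983  0.182  0.339]
 [-1.     0.01  -0.009  0.044]
 [ 0.008 -0.182 -0.983  1.239]
 [ 0.     0.     0.     1.   ]]
[[445.9   0.  283.6]
 [  0.  445.9 207.5]
 [  0.    0.    1. ]] [[-0.539 -0.639  0.549 -0.097]
 [-0.842  0.414 -0.345  0.456]
 [-0.006 -0.648 -0.761  0.981]
 [ 0.     0.     0.     1.   ]]
{'t': 0.1, 'joints': array([-1.37368214e+00,  9.18092841e-02,  1.23177127e+00,  1.28795923e-05,
        1.81979831e+00, -5.67018475e-02]), 'joint_velocities': array([ 0.00097337, -0.00156899, -0.00433524,  0.00138449,  0.00021413,
       -0.00231621]), 'joint_torque': array([ 3.66812295e-03, -4.60218287e+01, -4.19217324e+01,  1.15987546e-04,
        1.06325533e-02,  1.01990246e-06]), 'ee_pos': array([ 0.15061172, -0.58052933,  0.23024526]), 'ee_rot': array([-8.91344475e-04,  9.91957384e-01,  1.26569153e-01, -5.64228809e-05]), 'contact_force': array([-0.2030868 , -0.39524647,  0.58753441]), 'torque': array([-0.03256276, -0.00617257, -0.03109144]), 'finger_gap': 0.08549647711469327}
```

View pics/t1.png

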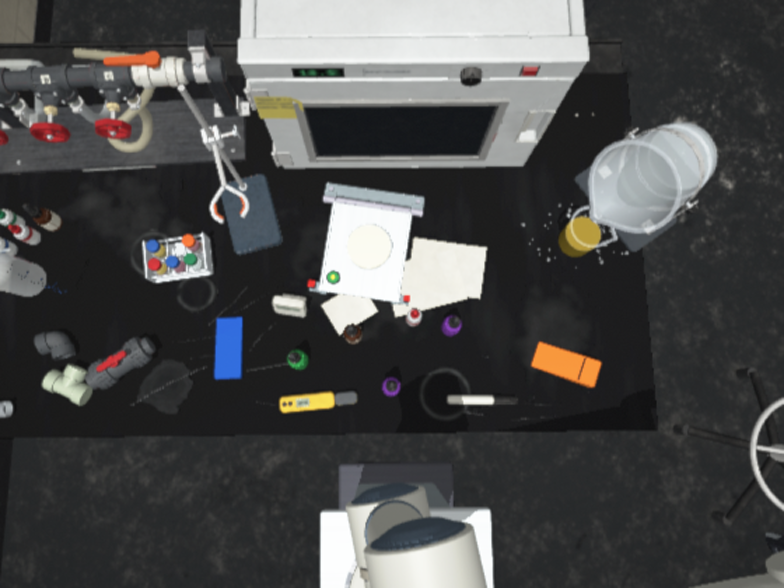

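View pics/s1.png

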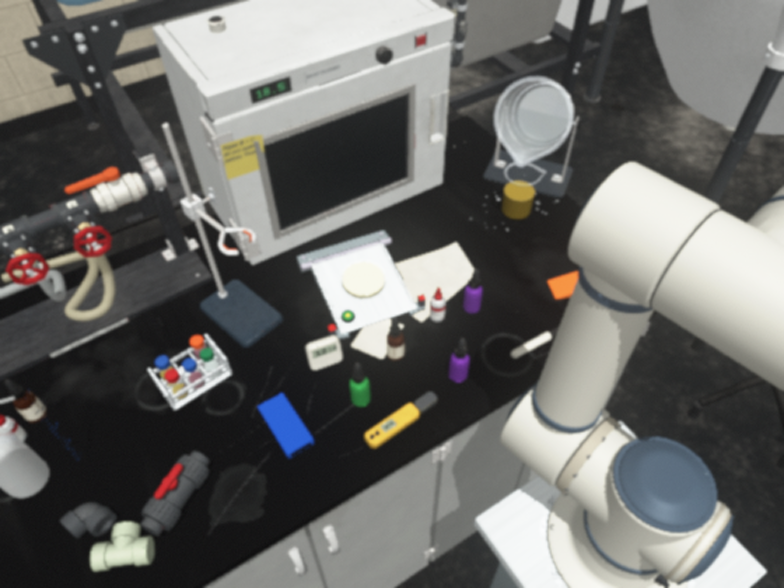

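The top view shows the brown bottle at (352,333)/1.4 in front of the leaf. Lookalikes are green at (297,357), purple at (452,324) and (391,386), and a brown bottle far left at (45,217), not before the table. The orange wedge is at (566,365), with its line near the right (heel) end; the blue wedge is at (228,348).

```bash
python3 - <<'E'
from h import *
im=cv2.imread('pics/full_t1.png')
a=cv2.resize(im[185:265,205:345],None,fx=5,fy=5,interpolation=cv2.INTER_CUBIC)
b=cv2.resize(im[235:285,370:440],None,fx=5,fy=5,interpolation=cv2.INTER_CUBIC)
c=np.zeros((400,450,3),np.uint8)
o=np.zeros((600,700,3),np.uint8);o[:400,:700]=a
b=cv2.resize(im[238:283,370:440],None,fx=4.4,fy=4.4,interpolation=cv2.INTER_CUBIC);o[400:400+b.shape[0],:b.shape[1]]=b[:200]
s=cv2.imread('pics/full_s1.png')[215:265,250:340];s=cv2.resize(s,None,fx=4,fy=4,interpolation=cv2.INTER_CUBIC);o[400:600,320:680]=s
cv2.imwrite('pics/c1.png',o)
hsv=cv2.cvtColor(im,cv2.COLOR_BGR2HSV)
def blob(name,lo,hi,box):
    x0,y0,x1,y1=box;m=cv2.inRange(hsv,lo,hi);k=np.zeros_like(m);k[y0:y1,x0:x1]=m[y0:y1,x0:x1]
    p=cv2.findNonZero(k);r=cv2.minAreaRect(p);print(name,len(p),r,np.round(cv2.boxPoints(r),1).tolist());return r
r=blob('orange',(5,120,120),(20,255,255),(370,235,440,285))
blob('blue',(100,120,80),(125,255,255),(145,220,180,280))
for n,b in(('redL',(215,195,230,210)),('redR',(283,207,296,220))):
    m=((hsv[...,0]<6)|(hsv[...,0]>174))&(hsv[...,1]>130)&(hsv[...,2]>110)
    ys,xs=np.nonzero(m[b[1]:b[3],b[0]:b[2]]);u,v=xs.mean()+b[0],ys.mean()+b[1];print(n,len(xs),u,v,ray('top',u,v,.032))
E
```

```text
orange 961 ((404.00006103515625, 260.0000305175781), (48.066619873046875, 20.238576889038086), 18.434947967529297) [[378.0, 262.0], [384.3999938964844, 242.8000030517578], [430.0, 258.0], [423.6000061035156, 277.20001220703125]]
blue 880 ((163.0, 248.5), (45.0, 20.0), 90.0) [[153.0, 226.0], [173.0, 226.0], [173.0, 271.0], [153.0, 271.0]]
redL 26 221.8846153846154 202.03846153846155 [0.58026476 0.17832046 0.032     ]
redR 15 290.1333333333333 212.53333333333333 [ 0.54938978 -0.00733968  0.032     ]
```

View pics/c1.png

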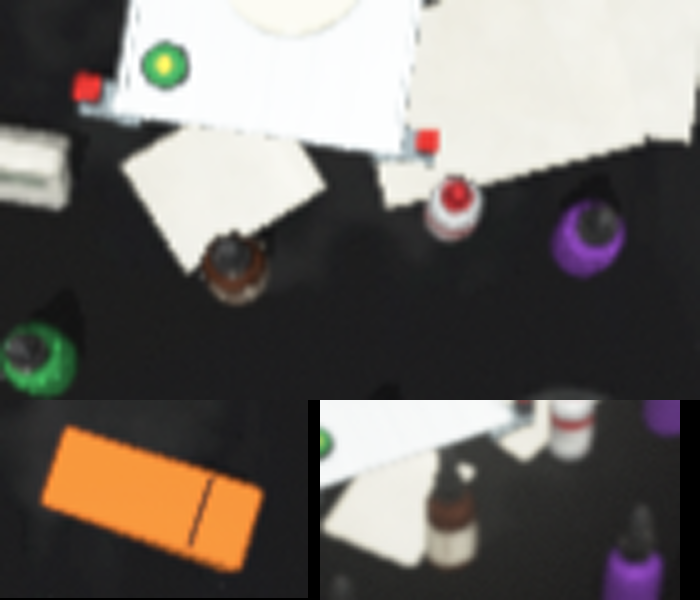

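The crop confirms the brown bottle (label, dropper) at top px (251.6,235) tip and (252,239) body. The wedge heel, with the line, is to the right and its thin end to the left. The post spacing comes out at 188 mm, matching the drawing.

```bash
python3 - <<'E'
from h import *
from scipy.optimize import least_squares
L=ray('top',221.9,202.0,.032);R=ray('top',290.1,212.5,.032)
# refine posts with scene view is skipped; stand yaw
d=(L-R)[:2];yaw=np.arctan2(-d[0],d[1]);X=np.array([np.cos(yaw),np.sin(yaw)]);Y=np.array([-X[1],X[0]])
M=(L+R)[:2]/2;O=M+.085*X;print('yaw',yaw,'len',np.hypot(*d),'O',O,'edge',O-.09*X,'lane',O-.17*X)
print('bottle tip',ray('top',251.6,235,.112))
print('bottle body', [ray('top',252.2,238.5,z) for z in(.04,.068)])
px=np.array([[378,262],[384.4,242.8],[430,258],[423.6,277.2]])+.0
# model: thinL thinR heelR heelL
def f(p):
    c,s=np.cos(p[2]),np.sin(p[2])
    r=[]
    P=[(.06,-.025,.003),(.06,.025,.003),(-.06,.025,.032),(-.06,-.025,.032)]
    for (x,y,z) in P: r.append(proj('top',[p[0]+c*x-s*y,p[1]+s*x+c*y,z]))
    return np.array(r)
best=None
for perm in range(4):
    q=np.roll(px,perm,0)
    for q in(q,q[::-1]):
        s=least_squares(lambda p:(f(p)-q).ravel(),[.45,-.3,1.3])
        if best is None or s.cost<best[0].cost:best=(s,q)
print('wedge',best[0].x,best[0].cost,np.round(f(best[0].x)-best[1],1).tolist())
for n,u,v,z in(('purpleA',452,324,.06),('purpleB',391,386,.06),('green',297,357,.06),('redb',414,317,.06),('timer',290,306,.064),('markerR',515,400,.018),('markerL',450,400,.018),('cand',487,355,0),('vialrack',210,280,.06)):
    print(n,np.round(ray('top',u/1.4,v/1.4,z),3))
E
```

```text
yaw -0.1649753036544175 len 0.18808399866649042 O [0.64877288 0.07155515] edge [0.55999486 0.08633567] lane [0.48108107 0.0994739 ]
bottle tip [0.4790799  0.09392139 0.112     ]
bottle body [array([0.47861169, 0.09551917, 0.04      ]), array([0.47535122, 0.09431764, 0.068     ])]Traceback (most recent call last):
  File "<stdin>", line 21, in <module>
    return func(*args, **kwargs)
    result = trf(vector_fun.fun, vector_fun.jac, x0, f0, J0, lb, ub, ftol, xtol,
                 gtol, max_nfev, x_scale, loss_function, tr_solver,
                 tr_options.copy(), verbose, callback=callback_wrapped)
    return trf_no_bounds(
        fun, jac, x0, f0, J0, ftol, xtol, gtol, max_nfev, x_scale,
        loss_function, tr_solver, tr_options, verbose, callback=callback)
    J = jac(x)
    self._update_jac()
    ~~~~~~~~~~~~~~~~^^
    self.J = self.jac_wrapped(xp_copy(self.x), f0=self.f)
             ~~~~~~~~~~~~~~~~^^^^^^^^^^^^^^^^^^^^^^^^^^^^
    J, dct = approx_derivative(
             ~~~~~~~~~~~~~~~~~^
        self.fun,
        ^^^^^^^^^
    ...<2 lines>...
        **self.finite_diff_o
[... 261 characters left out ...]
^^^^^^^^^^^^
                             mf)
                             ^^^
    df = [f_eval - f0 for f_eval in f_evals]
                                    ^^^^^^^
    f = np.atleast_1d(self.fun(x, *self.args, **self.kwargs))
                      ~~~~~~~~^^^^^^^^^^^^^^^^^^^^^^^^^^^^^^
    return np.atleast_1d(self.fun(x))
                         ~~~~~~~~^^^
    return self.f(x, *self.args, **self.kwargs)
           ~~~~~~^^^^^^^^^^^^^^^^^^^^^^^^^^^^^^
  File "<stdin>", line 21, in <lambda>
  File "<stdin>", line 15, in f
  File "h.py", line 13, in proj
    m=imaging.camera_model(n);K=np.array(m['mtx']);T=np.array(m['cam_to_world'])
ValueError: time passes only in moves, steps and waits
```

```bash
cat > h.py <<'E'
import numpy as np, cv2, functools
from scipy.spatial.transform import Rotation as Rn
from plant import env, imaging
@functools.cache
def cam(n):
    m=imaging.camera_model(n);return np.array(m['mtx']),np.array(m['cam_to_world'])
def snap(n,f,crop=None,s=1):
    im=imaging.snapshot(n)[:,:,::-1]
    cv2.imwrite('pics/full_'+f,im)
    if crop: x0,y0,x1,y1=crop; im=im[y0:y1,x0:x1]
    cv2.imwrite('pics/'+f,cv2.resize(im,None,fx=s,fy=s,interpolation=cv2.INTER_CUBIC))
def ray(n,u,v,z=0):
    K,T=cam(n);d=T[:3,:3]@np.linalg.solve(K,[u,v,1]);o=T[:3,3]
    return o+d*(z-o[2])/d[2]
def proj(n,p):
    K,T=cam(n);q=K@(T[:3,:3].T@(np.array(p)-T[:3,3]));return q[:2]/q[2]
def wfit(px,x0):
    from scipy.optimize import least_squares
    def f(p):
        c,s=np.cos(p[2]),np.sin(p[2])
        return np.array([proj('top',[p[0]+c*x-s*y,p[1]+s*x+c*y,z]) for x,y,z in [(.06,-.025,.003),(.06,.025,.003),(-.06,.025,.032),(-.06,-.025,.032)]])
    best=None
    for k in range(4):
        for q in(np.roll(px,k,0),np.roll(px,k,0)[::-1]):
            s=least_squares(lambda p:(f(p)-q).ravel(),x0)
            if best is None or s.cost<best[0].cost:best=(s,np.round(f(s.x)-q,1).tolist())
    return best[0].x,best[0].cost,best[1]
def orange(f,box):
    hsv=cv2.cvtColor(cv2.imread(f),cv2.COLOR_BGR2HSV);x0,y0,x1,y1=box
    m=cv2.inRange(hsv,(5,120,120),(20,255,255));k=np.zeros_like(m);k[y0:y1,x0:x1]=m[y0:y1,x0:x1]
    return cv2.minAreaRect(cv2.findNonZero(k))
# pose as (x,y,z,yaw of tool x), tool pointing down: total shift in tool units, turn units
def plan(*way,frm=None):
    s=env.observe();R=Rn.from_quat(np.roll(s['ee_rot'],-1));p=s['ee_pos'] if frm is None else np.array(frm)
    x=R.apply([1,0,0]);print('t',round(s['t'],2),'pos',np.round(p,4),'yaw',round(np.arctan2(x[1],x[0]),4),'j',np.round(s['joints'],2),'F',np.round(s['contact_force'],1),'gap',round(s['finger_gap'],4),'tilt',np.round(R.apply([0,0,1]),4))
    for w in way:
        T=Rn.from_matrix(np.array([[np.cos(w[3]),np.sin(w[3]),0],[np.sin(w[3]),-np.cos(w[3]),0],[0,0,-1]]).T.T)
        rv=(R.inv()*T).as_rotvec()/np.radians(6);d=np.array(w[:3])-p
        print(w,'turn',np.round(rv,2),'shift start-frame',np.round(R.inv().apply(d)/.025,2),'end-frame',np.round(T.inv().apply(d)/.025,2))
        R,p=T,np.array(w[:3])
E
python3 - <<'E'
from h import *
px=np.array([[378,262],[384.4,242.8],[430,258],[423.6,277.2]])
print('wedge',wfit(px,[.45,-.3,1.3]))
for n,u,v,z in(('purpleA',452,324,.06),('purpleB',391,386,.06),('green',297,357,.06),('redb',414,317,.06),('timer',290,306,.064),('markerR',515,400,.018),('markerL',450,400,.018),('cand',487,355,0),('rack',210,280,.06)):
    print(n,np.round(ray('top',u/1.4,v/1.4,z),3))
plan((.477,.094,.20,.254),(.477,.094,.20,0),(.477,.094,.043,0))
E
```

```text
wedge (array([ 0.41899447, -0.31284108,  1.19642694]), np.float64(2.0661089468526703), [[-0.2, 1.1], [0.5, -1.0], [0.3, -0.8], [-0.6, 0.7]])
purpleA [ 0.493 -0.092  0.06 ]
purpleB [0.379 0.025 0.06 ]
green [0.434 0.199 0.06 ]
redb [ 0.507 -0.02   0.06 ]
timer [0.53  0.213 0.064]
markerR [ 0.351 -0.212  0.018]
markerL [ 0.353 -0.088  0.018]
cand [ 0.439 -0.165  0.   ]
rack [0.582 0.366 0.06 ]
t 0.1 pos [ 0.1506 -0.5805  0.2302] yaw 0.2538 j [-1.37  0.09  1.23  0.    1.82 -0.06] F [-0.2 -0.4  0.6] gap 0.0855 tilt [-3.0e-04  1.8e-03 -1.0e+00]
(0.477, 0.094, 0.2, 0.254) turn [-0.02 -0.   -0.  ] shift start-frame [ 19.41 -22.84   1.25] end-frame [ 19.42 -22.83   1.21]
(0.477, 0.094, 0.2, 0) turn [0.   0.   2.43] shift start-frame [0. 0. 0.] end-frame [0. 0. 0.]
(0.477, 0.094, 0.043, 0) turn [0. 0. 0.] shift start-frame [0.   0.   6.28] end-frame [0.   0.   6.28]
```

Emit:
{"op": "step_arm", "data": {
  "commands": [
    [0, 0, 0, 0.81, -0.95, 0.05, 85],
    [0, 0, 0, 0.81, -0.95, 0.05, 85],
    [0, 0, 0, 0.81, -0.95, 0.05, 85],
    [0, 0, 0, 0.81, -0.95, 0.05, 85],
    [0, 0, 0, 0.81, -0.95, 0.05, 85],
    [0, 0, 0, 0.81, -0.95, 0.05, 85],
    [0, 0, 0, 0.81, -0.95, 0.05, 85],
    [0, 0, 0, 0.81, -0.95, 0.05, 85]
  ],
  "newtons": 30
}}

```text
t: 0.77
ee_pos: [0.26, -0.3547, 0.2207]
ee_rot: [-0.0, 0.992, 0.126, -0.0]
contact_force: [0.5, 0.4, 0.3]
finger_gap: 0.0849
```

Emit:
{"op": "step_arm", "data": {
  "commands": [
    [0, 0, 0, 0.81, -0.95, 0.05, 85],
    [0, 0, 0, 0.81, -0.95, 0.05, 85],
    [0, 0, 0, 0.81, -0.95, 0.05, 85],
    [0, 0, 0, 0.81, -0.95, 0.05, 85],
    [0, 0, 0, 0.81, -0.95, 0.05, 85],
    [0, 0, 0, 0.81, -0.95, 0.05, 85],
    [0, 0, 0, 0.81, -0.95, 0.05, 85],
    [0, 0, 0, 0.81, -0.95, 0.05, 85]
  ]
}}

```text
t: 1.43
ee_pos: [0.3691, -0.1301, 0.2109]
ee_rot: [-0.0, 0.992, 0.127, -0.0]
contact_force: [0.5, -0.4, 0.5]
finger_gap: 0.0848
```

Emit:
{"op": "step_arm", "data": {
  "commands": [
    [0, 0, 0, 0.81, -0.95, 0.05, 85],
    [0, 0, 0, 0.81, -0.95, 0.05, 85],
    [0, 0, 0, 0.81, -0.95, 0.05, 85],
    [0, 0, 0, 0.81, -0.95, 0.05, 85],
    [0, 0, 0, 0.81, -0.95, 0.05, 85],
    [0, 0, 0, 0.81, -0.95, 0.05, 85],
    [0, 0, 0, 0.81, -0.95, 0.05, 85],
    [0, 0, 0, 0.81, -0.95, 0.05, 85]
  ]
}}

```text
t: 2.1
ee_pos: [0.4782, 0.0946, 0.2007]
ee_rot: [0.0, 0.992, 0.127, -0.0]
contact_force: [1.7, -0.6, -1.0]
finger_gap: 0.0855
```

```bash
python3 -c "
from h import *
plan((.477,.094,.043,.254))"
```

```text
t 2.1 pos [0.4782 0.0946 0.2007] yaw 0.2541 j [ 0.13 -0.22  1.58 -0.    1.78  1.44] F [ 1.7 -0.6 -1. ] gap 0.0855 tilt [-6.e-04 -2.e-04 -1.e+00]
(0.477, 0.094, 0.043, 0.254) turn [0.   0.01 0.  ] shift start-frame [-0.05  0.01  6.31] end-frame [-0.05  0.01  6.31]
```

Emit:
{"op": "step_arm", "data": {
  "commands": [
    [0, 0, 0, 0, 0, 0.9, 85],
    [0, 0, 0, 0, 0, 0.9, 85],
    [0, 0, 0, 0, 0, 0.9, 85],
    [0, 0, 0, 0, 0, 0.9, 85],
    [0, 0, 0, 0, 0, 0.9, 85],
    [0, 0, 0, 0, 0, 0.9, 85],
    [0, 0, 0, -0.05, 0, 0.9, 85],
    [0, 0, 0, 0, 0, 0, 85]
  ]
}}

```text
t: 2.77
ee_pos: [0.4732, 0.0922, 0.0381]
ee_rot: [-0.0, 0.992, 0.127, -0.005]
contact_force: [-1.4, -0.4, -0.8]
finger_gap: 0.0849
```

Emit:
{"op": "step_arm", "data": {
  "commands": [
    [0, 0, 0, 0, 0, 0, 50],
    [0, 0, 0, 0, 0, 0, 40],
    [0, 0, 0, 0, 0, 0, 20],
    [0, 0, 0, 0, 0, 0, 20],
    [0, 0, 0, 0, 0, 0, 20],
    [0, 0, 0, 0, 0, 0, 20],
    [0, 0, 0, 0, 0, 0, 20]
  ],
  "newtons": 30
}}

```text
t: 3.35
ee_pos: [0.4779, 0.0928, 0.0457]
ee_rot: [-0.0, 0.992, 0.127, 0.002]
contact_force: [-0.8, -0.3, 5.8]
finger_gap: 0.0317
```

Emit:
{"op": "step_arm", "data": {
  "commands": [
    [0, 0, 0, 0, 0, -0.4, 20],
    [0, 0, 0, 0, 0, -0.8, 20],
    [0, 0, 0, 0, 0, -1, 20],
    [0, 0, 0, 0, 0, -1, 20],
    [0, 0, 0, 0, 0, -1, 20],
    [0, 0, 0, 0, 0, -1, 20],
    [0, 0, 0, 0, 0, -0.4, 20],
    [0, 0, 0, 0, 0, 0, 20]
  ],
  "newtons": 40
}}

```text
t: 4.02
ee_pos: [0.4779, 0.0928, 0.1872]
ee_rot: [0.0, 0.992, 0.127, 0.003]
contact_force: [-0.2, 0.2, -0.8]
finger_gap: 0.0311
```

```bash
python3 -c "
from h import *
snap('scene','s2.png',(180,130,420,310),3.2)
plan((.477,.094,.25,.254),(.42,-.15,.22,.254))"
```

```text
t 4.07 pos [0.4772 0.0927 0.1847] yaw 0.2538 j [ 0.12 -0.22  1.61 -0.    1.75  1.44] F [-0.1  0.1 -1.3] gap 0.0312 tilt [ 2.1e-03  2.0e-04 -1.0e+00]
(0.477, 0.094, 0.25, 0.254) turn [ 0.   -0.02 -0.  ] shift start-frame [ 0.01 -0.05 -2.61] end-frame [ 0.   -0.05 -2.61]
(0.42, -0.15, 0.22, 0.254) turn [0. 0. 0.] shift start-frame [-4.66  8.87  1.2 ] end-frame [-4.66  8.87  1.2 ]
```

View pics/s2.png

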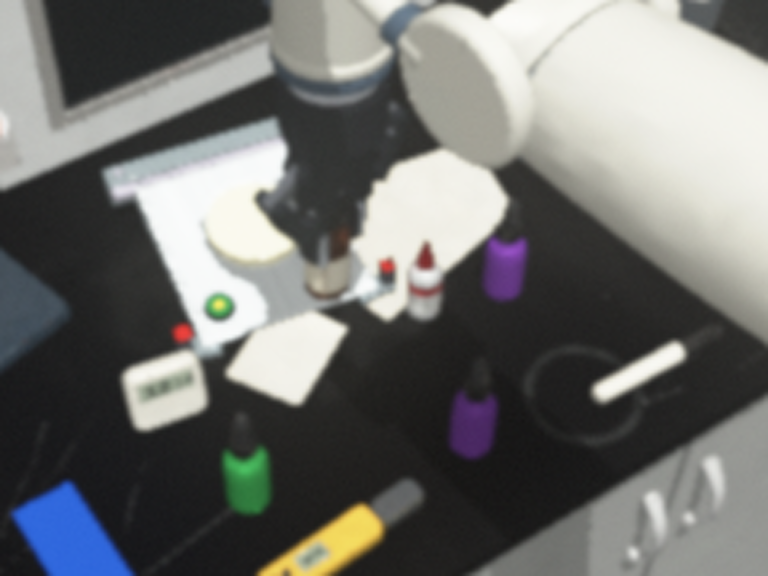

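The bottle hangs upright in the gripper over (325,270).

Emit:
{"op": "step_arm", "data": {
  "commands": [
    [0, 0, 0, -0.2, 0.4, -0.3, 20],
    [0, 0, 0, -0.45, 0.85, -0.3, 20],
    [0, 0, 0, -0.5, 0.95, 0, 20],
    [0, 0, 0, -0.5, 0.95, 0, 20],
    [0, 0, 0, -0.5, 0.95, 0, 20],
    [0, 0, 0, -0.5, 0.95, 0, 20],
    [0, 0, 0, -0.5, 0.95, 0, 20],
    [0, 0, 0, -0.5, 0.95, 0, 20]
  ]
}}

```text
t: 4.73
ee_pos: [0.4305, -0.1, 0.1969]
ee_rot: [-0.001, 0.992, 0.126, -0.002]
contact_force: [-0.2, 0.8, -1.1]
finger_gap: 0.0312
```

Emit:
{"op": "step_arm", "data": {
  "commands": [
    [0, 0, 0, -0.5, 0.95, 0, 20],
    [0, 0, 0, -0.35, 0.7, 0, 20],
    [0, 0, 0, -0.1, 0.3, 0.5, 20],
    [0, 0, 0, 0, 0, 0.9, 20],
    [0, 0, 0, 0, 0, 1, 20],
    [0, 0, 0, 0, 0, 1, 20],
    [0, 0, 0, 0, 0, 1, 20],
    [0, 0, 0, 0, 0, 0.8, 20]
  ]
}}

```text
t: 5.4
ee_pos: [0.4194, -0.1506, 0.0643]
ee_rot: [-0.001, 0.992, 0.127, -0.002]
contact_force: [0.1, -0.0, -0.2]
finger_gap: 0.0313
```

Emit:
{"op": "step_arm", "data": {
  "commands": [
    [0, 0, 0, 0, 0, 0.4, 20],
    [0, 0, 0, 0, 0, 0.2, 20],
    [0, 0, 0, 0, 0, 0.1, 20],
    [0, 0, 0, 0, 0, 0, 20]
  ]
}}

```text
t: 5.73
ee_pos: [0.4213, -0.1515, 0.0513]
ee_rot: [-0.0, 0.992, 0.127, -0.0]
contact_force: [0.3, 0.1, -0.4]
finger_gap: 0.0315
```

Emit:
{"op": "step_arm", "data": {
  "commands": [
    [0, 0, 0, 0, 0, 0.1, 20],
    [0, 0, 0, 0, 0, 0.05, 20],
    [0, 0, 0, 0, 0, 0.05, 20],
    [0, 0, 0, 0, 0, 0.03, 20],
    [0, 0, 0, 0, 0, 0.0, 20]
  ]
}}

```text
t: 6.15
ee_pos: [0.4216, -0.1517, 0.046]
ee_rot: [0.0, 0.992, 0.127, 0.0]
contact_force: [-0.4, -0.9, -0.7]
finger_gap: 0.0313
```

Emit:
{"op": "step_arm", "data": {
  "commands": [
    [0, 0, 0, 0, 0, 0.04, 20],
    [0, 0, 0, 0, 0, 0.0, 20],
    [0, 0, 0, 0, 0, 0.0, 20]
  ]
}}

```text
t: 6.4
ee_pos: [0.4219, -0.1517, 0.0459]
ee_rot: [0.0, 0.992, 0.127, 0.001]
contact_force: [-1.3, 2.0, 5.4]
finger_gap: 0.031
```

Emit:
{"op": "step_arm", "data": {
  "commands": [
    [0, 0, 0, 0, 0, 0.04, 20],
    [0, 0, 0, 0, 0, 0.0, 20],
    [0, 0, 0, 0, 0, 0.0, 20]
  ]
}}

```text
t: 6.65
ee_pos: [0.4223, -0.1517, 0.0458]
ee_rot: [0.0, 0.992, 0.127, 0.001]
contact_force: [-1.7, 1.5, 8.8]
finger_gap: 0.0309
```

Emit:
{"op": "step_arm", "data": {
  "commands": [
    [0, 0, 0, 0, 0, 0, 36],
    [0, 0, 0, 0, 0, 0, 45],
    [0, 0, 0, 0, 0, 0, 60],
    [0, 0, 0, 0, 0, 0, 75],
    [0, 0, 0, 0, 0, -0.5, 80],
    [0, 0, 0, 0, 0, -1, 80],
    [0, 0, 0, 0, 0, -1, 80],
    [0, 0, 0, 0, 0, -1, 80]
  ]
}}

```text
t: 7.32
ee_pos: [0.421, -0.1515, 0.1326]
ee_rot: [-0.0, 0.992, 0.127, -0.0]
contact_force: [0.6, -0.9, 0.9]
finger_gap: 0.0799
```

Emit:
{"op": "step_arm", "data": {
  "commands": [
    [0, 0, 0, 0, 0, -1, 80],
    [0, 0, 0, 0, 0, -1, 80],
    [0, 0, 0, 0, 0, -0.3, 80]
  ]
}}

```text
t: 7.57
ee_pos: [0.4224, -0.1521, 0.1939]
ee_rot: [0.002, 0.992, 0.127, 0.003]
contact_force: [0.9, -0.8, 1.1]
finger_gap: 0.08
```

```bash
python3 -c "
from h import *
snap('top','t3.png')
r=orange('pics/full_t3.png',(370,235,440,285));print(r,cv2.boxPoints(r))
px=cv2.boxPoints(r)
w=wfit(px,[.42,-.31,1.2])[0];print(w,r)
c=np.array([np.cos(w[2]),np.sin(w[2])]);g=w[:2]-.046*c
print('grasp',g)
plan((g[0],g[1],.18,w[2]),(g[0],g[1],.006,w[2]))
snap('scene','s3.png',(180,130,420,310),2)
"
```

```text
Traceback (most recent call last):
  File "h.py", line 31, in orange
    return cv2.minAreaRect(cv2.findNonZero(k))
           ~~~~~~~~~~~~~~~^^^^^^^^^^^^^^^^^^^^
cv2.error: OpenCV(4.12.0) /io/opencv/modules/imgproc/src/convhull.cpp:143: error: (-215:Assertion failed) total >= 0 && (depth == CV_32F || depth == CV_32S) in function 'convexHull'
```

```bash
cat >> h.py <<'E'
def sil(f,box,x0):
    from scipy.optimize import minimize
    x0b,y0b,x1b,y1b=box;k=8
    hsv=cv2.cvtColor(cv2.imread(f),cv2.COLOR_BGR2HSV)[y0b:y1b,x0b:x1b]
    m=cv2.inRange(hsv,(5,120,100),(20,255,255));m=cv2.morphologyEx(m,cv2.MORPH_CLOSE,np.ones((5,5)))/255.
    P=[(.06,-.025,0),(.06,.025,0),(-.06,.025,0),(-.06,-.025,0),(.06,-.025,.003),(.06,.025,.003),(-.06,.025,.032),(-.06,-.025,.032)]
    def cost(p):
        c,s=np.cos(p[2]),np.sin(p[2])
        q=np.array([proj('top',[p[0]+c*x-s*y,p[1]+s*x+c*y,z]) for x,y,z in P[4:]])-[x0b-.5,y0b-.5]
        g=np.zeros((m.shape[0]*k,m.shape[1]*k),np.uint8);cv2.fillConvexPoly(g,np.int32(np.round(q*k*16)),255,shift=4)
        g=cv2.resize(g,(m.shape[1],m.shape[0]),interpolation=cv2.INTER_AREA)/255.
        return ((g-m)**2).sum()
    x0=np.array(x0);r=minimize(cost,x0,method='Nelder-Mead',options=dict(initial_simplex=[x0,x0+[.006,0,0],x0+[0,.006,0],x0+[0,0,.08]],xatol=1e-4))
    return r.x,r.fun,m.sum()
E
python3 -c "
from h import *
w,c,n=sil('pics/full_t1.png',(370,235,440,285),[.419,-.313,1.2]);print(w,c,n)
d=np.array([np.cos(w[2]),np.sin(w[2])]);g=w[:2]-.046*d
plan((g[0],g[1],.19,w[2]),(g[0],g[1],.006,w[2]))
snap('scene','s3.png',(180,130,420,310),2)
"
```

```text
[ 0.4192267  -0.31263239  1.20013688] 70.29139561707036 971.0
t 7.62 pos [ 0.4226 -0.1522  0.1935] yaw 0.2538 j [-0.42 -0.33  1.69 -0.    1.78  0.9 ] F [-0.1  0.3  1.3] gap 0.0801 tilt [ 0.0065 -0.0029 -1.    ]
(np.float64(0.4025641114206374), np.float64(-0.3555084697582106), 0.19, np.float64(1.200136880174806)) turn [ 0.06 -0.03 -9.04] shift start-frame [-2.82  7.67  0.16] end-frame [-7.87  2.2   0.14]
(np.float64(0.4025641114206374), np.float64(-0.3555084697582106), 0.006, np.float64(1.200136880174806)) turn [0. 0. 0.] shift start-frame [0.   0.   7.36] end-frame [0.   0.   7.36]
```

View pics/s3.png

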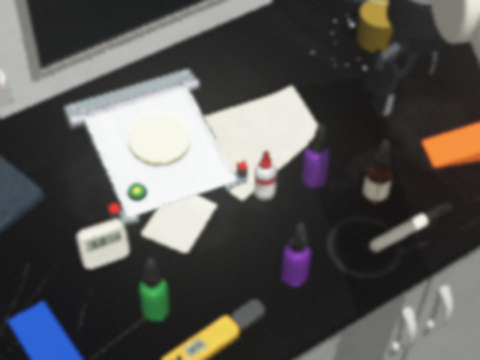

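The brown bottle stands upright at (377,175) in the crop, and nothing else has been disturbed.

Emit:
{"op": "step_arm", "data": {
  "commands": [
    [0, 0, 0, -0.35, 0.95, 0, 80],
    [0, 0, 0, -0.35, 0.96, 0, 80],
    [0, 0, 0, -0.35, 0.96, 0, 80],
    [0, 0, 0, -0.35, 0.96, 0, 80],
    [0, 0, 0, -0.35, 0.96, 0, 80],
    [0, 0, 0, -0.35, 0.96, 0, 80],
    [0, 0, 0, -0.35, 0.96, 0, 80],
    [0, 0, 0, -0.37, 0.96, 0, 80]
  ]
}}

```text
t: 8.33
ee_pos: [0.4004, -0.3556, 0.1862]
ee_rot: [-0.001, 0.992, 0.127, -0.001]
contact_force: [0.8, 0.8, -0.4]
finger_gap: 0.0802
```

Emit:
{"op": "step_arm", "data": {
  "commands": [
    [0, 0, -1, 0, 0, 0, 80],
    [0, 0, -1, 0, 0, 0, 80],
    [0, 0, -1, 0, 0, 0, 80],
    [0, 0, -1, 0, 0, 0, 80],
    [0, 0, -1, 0, 0, 0, 80],
    [0, 0, -1, 0, 0, 0, 80],
    [0, 0, -1, 0, 0, 0, 80],
    [0, 0, -1, 0, 0, 0, 80]
  ]
}}

```text
t: 9.0
ee_pos: [0.4006, -0.3543, 0.1862]
ee_rot: [-0.002, 0.853, 0.521, -0.0]
contact_force: [-0.0, 0.3, -0.5]
finger_gap: 0.0798
```

Emit:
{"op": "step_arm", "data": {
  "commands": [
    [0, 0, -1, 0, 0, 0, 80],
    [0, 0, -0.04, 0, 0, 0.5, 80],
    [0, 0, 0, 0, 0, 1, 80],
    [0, 0, 0, 0, 0, 1, 80],
    [0, 0, 0, 0, 0, 1, 80],
    [0, 0, 0, 0, 0, 0.5, 80],
    [0, 0, 0, 0, 0, 0, 80]
  ]
}}

```text
t: 9.58
ee_pos: [0.3991, -0.3528, 0.0827]
ee_rot: [-0.005, 0.826, 0.564, -0.001]
contact_force: [-0.6, 0.5, -0.5]
finger_gap: 0.0799
```

```bash
python3 -c "
from h import *
plan((.4026,-.3555,.006,1.2))
snap('scene','s4.png',(340,130,560,310),3)
"
```

```text
t 9.58 pos [ 0.3991 -0.3528  0.0827] yaw 1.1984 j [-0.79 -0.06  1.65 -0.    1.56 -0.42] F [-0.6  0.5 -0.5] gap 0.0799 tilt [-0.0065  0.0066 -1.    ]
(0.4026, -0.3555, 0.006, 1.2) turn [-0.08 -0.04 -0.01] shift start-frame [-0.06  0.2   3.07] end-frame [-0.05  0.17  3.07]
```

View pics/s4.png

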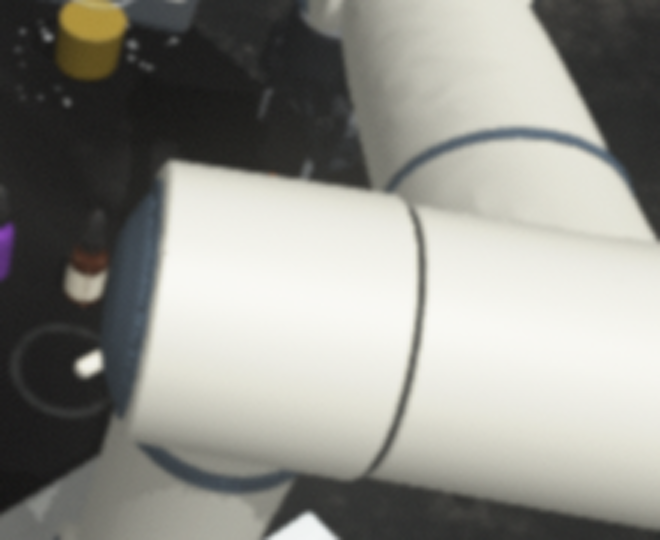

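The wedge is hidden behind the arm in that view, so I'll go by the fitted pose.

Emit:
{"op": "step_arm", "data": {
  "commands": [
    [0, 0, 0, 0, 0.1, 0.7, 80],
    [0, 0, 0, 0, 0, 0.8, 80],
    [0, 0, 0, 0, 0, 0.8, 80],
    [0, 0, 0, 0, 0, 0.5, 80],
    [0, 0, 0, 0, 0, 0.1, 80],
    [0, 0, 0, 0, 0, 0, 80],
    [0, 0, 0, 0, 0, 0, 80]
  ]
}}

```text
t: 10.22
ee_pos: [0.4042, -0.3564, 0.0176]
ee_rot: [0.001, 0.825, 0.565, 0.0]
contact_force: [-0.5, -0.3, 1.1]
finger_gap: 0.0802
```

```bash
python3 -c "
from h import *
plan((.4026,-.3555,.006,1.2))"
```

```text
t 10.22 pos [ 0.4042 -0.3564  0.0176] yaw 1.2002 j [-0.79 -0.01  1.71  0.    1.43 -0.42] F [-0.5 -0.3  1.1] gap 0.0802 tilt [ 0.0015 -0.0015 -1.    ]
(0.4026, -0.3555, 0.006, 1.2) turn [0.02 0.01 0.  ] shift start-frame [ 0.01 -0.07  0.46] end-frame [ 0.01 -0.07  0.46]
```

Emit:
{"op": "step_arm", "data": {
  "commands": [
    [0, 0, 0, 0, 0, 0.3, 80],
    [0, 0, 0, 0, 0, 0.15, 75],
    [0, 0, 0, 0, 0, 0, 65],
    [0, 0, 0, 0, 0, 0, 60],
    [0, 0, 0, 0, 0, 0, 55],
    [0, 0, 0, 0, 0, 0, 40],
    [0, 0, 0, 0, 0, 0, 40],
    [0, 0, 0, 0, 0, 0, 40]
  ],
  "newtons": 40
}}

```text
t: 10.88
ee_pos: [0.4038, -0.3561, 0.0053]
ee_rot: [0.0, 0.825, 0.565, 0.0]
contact_force: [-0.4, -0.2, 0.7]
finger_gap: 0.0493
```

Emit:
{"op": "step_arm", "data": {
  "commands": [
    [0, 0, 0, 0, 0, 0, 40],
    [0, 0, 0, 0, 0, 0, 40],
    [0, 0, 0, 0, 0, 0, 40]
  ],
  "newtons": 60
}}

```text
t: 11.13
ee_pos: [0.4038, -0.3561, 0.0054]
ee_rot: [0.001, 0.825, 0.565, 0.0]
contact_force: [-0.1, -0.5, 4.2]
finger_gap: 0.0488
```

Emit:
{"op": "step_arm", "data": {
  "commands": [
    [0, 0, 0, 0, 0, -0.4, 40],
    [0, 0, 0, 0, 0, -0.8, 40],
    [0, 0, 0, 0, 0, -1, 40],
    [0, 0, 0, 0, 0, -1, 40],
    [0, 0, 0, 0, 0, -1, 40],
    [0, 0, 0, 0, 0, -1, 40],
    [0, 0, 0, 0, 0, -1, 40],
    [0, 0, 0, 0, 0, -0.7, 40]
  ]
}}

```text
t: 11.8
ee_pos: [0.4035, -0.3558, 0.1797]
ee_rot: [0.001, 0.825, 0.565, 0.0]
contact_force: [-0.7, -1.1, -2.0]
finger_gap: 0.049
```

```bash
python3 -c "
from h import *
plan((.42,-.12,.18,1.2),(.42,-.12,.18,-.165),(.4357,.107,.18,-.165))"
```

```text
t 11.8 pos [ 0.4035 -0.3558  0.1797] yaw 1.2005 j [-0.79 -0.08  1.49  0.    1.73 -0.42] F [-0.7 -1.1 -2. ] gap 0.049 tilt [ 9.e-04 -8.e-04 -1.e+00]
(0.42, -0.12, 0.18, 1.2) turn [0.01 0.   0.  ] shift start-frame [ 9.03 -2.8  -0.02] end-frame [ 9.03 -2.8  -0.01]
(0.42, -0.12, 0.18, -0.165) turn [ 0.    0.   13.03] shift start-frame [0. 0. 0.] end-frame [0. 0. 0.]
(0.4357, 0.107, 0.18, -0.165) turn [0. 0. 0.] shift start-frame [-0.87 -9.06  0.  ] end-frame [-0.87 -9.06  0.  ]
```

Emit:
{"op": "step_arm", "data": {
  "commands": [
    [0, 0, 0, 0.5, -0.2, 0, 40],
    [0, 0, 0, 1, -0.3, 0, 40],
    [0, 0, 0, 1, -0.3, 0, 40],
    [0, 0, 0, 1, -0.3, 0, 40],
    [0, 0, 0, 1, -0.3, 0, 40],
    [0, 0, 0, 1, -0.3, 0, 40],
    [0, 0, 0, 1, -0.3, 0, 40],
    [0, 0, 0, 1, -0.3, 0, 40]
  ]
}}

```text
t: 12.47
ee_pos: [0.4167, -0.1579, 0.1754]
ee_rot: [-0.001, 0.825, 0.565, -0.001]
contact_force: [1.0, -0.6, -2.0]
finger_gap: 0.0487
```

Emit:
{"op": "step_arm", "data": {
  "commands": [
    [0, 0, 0, 1, -0.3, 0, 40],
    [0, 0, 0.43, 0.53, -0.2, 0, 40],
    [0, 0, 0.9, 0, 0, 0, 40],
    [0, 0, 0.9, 0, 0, 0, 40],
    [0, 0, 0.9, 0, 0, 0, 40],
    [0, 0, 0.9, 0, 0, 0, 40],
    [0, 0, 0.9, 0, 0, 0, 40],
    [0, 0, 0.9, 0, 0, 0, 40]
  ]
}}

```text
t: 13.13
ee_pos: [0.4189, -0.1189, 0.1753]
ee_rot: [-0.001, 0.957, 0.289, -0.001]
contact_force: [-0.2, -0.3, -2.5]
finger_gap: 0.0491
```

Emit:
{"op": "step_arm", "data": {
  "commands": [
    [0, 0, 0.9, 0, 0, 0, 40],
    [0, 0, 0.9, 0, 0, 0, 40],
    [0, 0, 0.9, 0, 0, 0, 40],
    [0, 0, 0.9, 0, 0, 0, 40],
    [0, 0, 0.9, 0, 0, 0, 40],
    [0, 0, 0.9, 0, 0, 0, 40],
    [0, 0, 0.9, 0, 0, 0, 40],
    [0, 0, 0.9, 0, -0.5, 0, 40]
  ]
}}

```text
t: 13.8
ee_pos: [0.4197, -0.1077, 0.1752]
ee_rot: [-0.0, 0.996, -0.085, -0.002]
contact_force: [0.7, 0.3, -2.3]
finger_gap: 0.0488
```

Emit:
{"op": "step_arm", "data": {
  "commands": [
    [0, 0, 0, -0.1, -0.95, 0, 40],
    [0, 0, 0, -0.1, -0.95, 0, 40],
    [0, 0, 0, -0.1, -0.95, 0, 40],
    [0, 0, 0, -0.1, -0.95, 0, 40],
    [0, 0, 0, -0.1, -0.95, 0, 40],
    [0, 0, 0, -0.1, -0.95, 0, 40],
    [0, 0, 0, -0.1, -0.95, 0, 40],
    [0, 0, 0, -0.1, -0.95, 0, 40]
  ]
}}

```text
t: 14.47
ee_pos: [0.4306, 0.0848, 0.1754]
ee_rot: [0.0, 0.997, -0.082, -0.002]
contact_force: [1.7, 0.4, -2.7]
finger_gap: 0.049
```

```bash
python3 -c "
from h import *
plan((.4357,.107,.08,-.165),(.4357,.107,.0055,-.165))
snap('top','t5.png',(190,150,360,290),4.5)
snap('scene','s5.png')
b=cv2.imread('pics/full_s5.png')[170:340,180:380];cv2.imwrite('pics/s5.png',cv2.resize(b,None,fx=2,fy=2))
"
```

```text
t 14.47 pos [0.4306 0.0848 0.1754] yaw -0.1636 j [ 0.12 -0.35  1.73  0.    1.76  1.85] F [ 1.7  0.4 -2.7] gap 0.049 tilt [-0.0032  0.     -1.    ]
(0.4357, 0.107, 0.08, -0.165) turn [0.   0.03 0.01] shift start-frame [ 0.07 -0.91  3.81] end-frame [ 0.05 -0.91  3.82]
(0.4357, 0.107, 0.0055, -0.165) turn [0. 0. 0.] shift start-frame [0.   0.   2.98] end-frame [0.   0.   2.98]
```

View pics/t5.png

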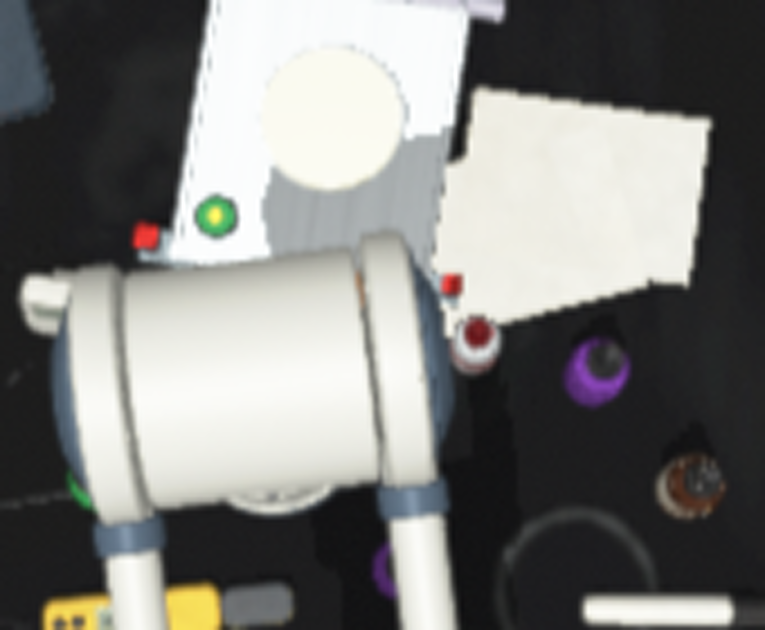

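The arm hides the wedge in the top view. The brown bottle is clear at lower right (690,485) and the bystanders are unmoved.

Emit:
{"op": "step_arm", "data": {
  "commands": [
    [0, 0, 0, 0, -0.5, 0, 40],
    [0, 0, 0, 0.05, -0.41, 0.5, 40],
    [0, 0, 0, 0, 0, 1, 40],
    [0, 0, 0, 0, 0, 1, 40],
    [0, 0, 0, 0, 0, 1, 40],
    [0, 0, 0, 0, 0, 1, 40],
    [0, 0, 0, 0, 0, 0.7, 40],
    [0, 0, 0, 0, 0, 0.3, 40]
  ]
}}

```text
t: 15.23
ee_pos: [0.434, 0.1046, 0.0351]
ee_rot: [0.001, 0.997, -0.082, -0.004]
contact_force: [0.1, 0.7, -2.2]
finger_gap: 0.0488
```

```bash
python3 -c "
from h import *
plan((.4357,.107,.0055,-.165))
snap('scene','s6.png',(200,170,360,290),5)
"
```

```text
t 15.23 pos [0.434  0.1046 0.0351] yaw -0.1643 j [ 0.16 -0.28  1.92 -0.    1.5   1.9 ] F [ 0.1  0.7 -2.2] gap 0.0488 tilt [-0.0074 -0.0013 -1.    ]
(0.4357, 0.107, 0.0055, -0.165) turn [0.02 0.07 0.01] shift start-frame [ 0.06 -0.11  1.19] end-frame [ 0.05 -0.11  1.19]
```

View pics/s6.png

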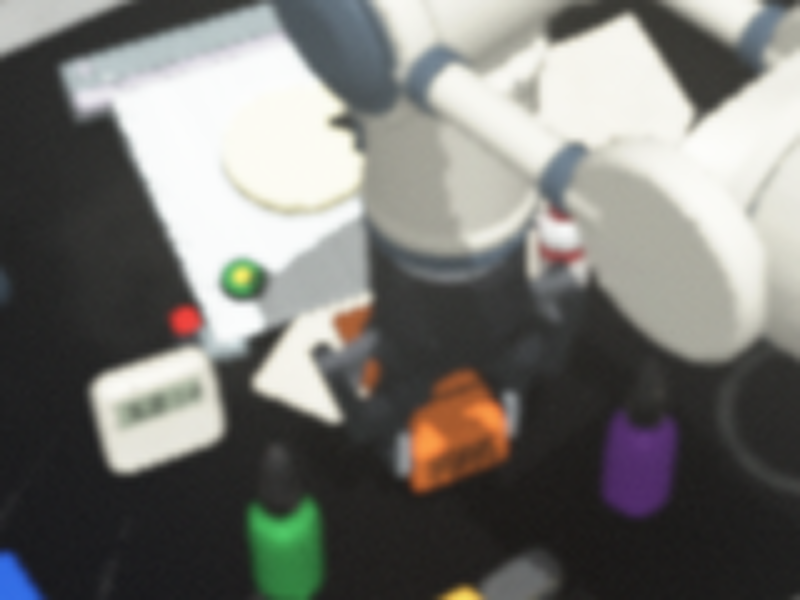

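The wedge is held with its heel at (465,450), thin end toward the leaf. Lowering it.

Emit:
{"op": "step_arm", "data": {
  "commands": [
    [0, 0, 0, 0, 0, 0.5, 40],
    [0, 0, 0, 0, 0, 0.3, 40],
    [0, 0, 0, 0, 0, 0.1, 40],
    [0, 0, 0, 0, 0, 0, 40],
    [0, 0, 0, 0, 0, 0, 40]
  ]
}}

```text
t: 15.7
ee_pos: [0.4374, 0.1055, 0.0178]
ee_rot: [-0.0, 0.997, -0.082, 0.0]
contact_force: [-0.1, 0.2, -1.9]
finger_gap: 0.0489
```

Emit:
{"op": "step_arm", "data": {
  "commands": [
    [0, 0, 0, 0, 0, 0.1, 40],
    [0, 0, 0, 0, 0, 0.05, 40],
    [0, 0, 0, 0, 0, 0, 40]
  ]
}}

```text
t: 15.95
ee_pos: [0.4372, 0.1054, 0.0136]
ee_rot: [-0.0, 0.997, -0.082, 0.0]
contact_force: [0.6, 0.6, -2.0]
finger_gap: 0.0487
```

```bash
python3 -c "
from h import *
plan((.4357,.107,.0055,-.165))"
```

```text
t 15.95 pos [0.4372 0.1054 0.0136] yaw -0.164 j [ 0.16 -0.26  1.95 -0.    1.45  1.9 ] F [ 0.6  0.6 -2. ] gap 0.0487 tilt [ 1.e-04  0.e+00 -1.e+00]
(0.4357, 0.107, 0.0055, -0.165) turn [-0.   -0.    0.01] shift start-frame [-0.07 -0.05  0.32] end-frame [-0.07 -0.05  0.32]
```

Emit:
{"op": "step_arm", "data": {
  "commands": [
    [0, 0, 0, 0, -0.05, 0.15, 40],
    [0, 0, 0, 0, 0, 0.1, 40],
    [0, 0, 0, 0, 0, 0.04, 40],
    [0, 0, 0, 0, 0, 0, 40],
    [0, 0, 0, 0, 0, 0, 40]
  ]
}}

```text
t: 16.37
ee_pos: [0.4372, 0.1066, 0.0061]
ee_rot: [0.0, 0.997, -0.082, -0.0]
contact_force: [-0.4, 0.7, -1.8]
finger_gap: 0.0489
```

Emit:
{"op": "step_arm", "data": {
  "commands": [
    [0, 0, 0, 0, 0, 0.03, 40],
    [0, 0, 0, 0, 0, 0.0, 40],
    [0, 0, 0, 0, 0, 0, 40]
  ]
}}

```text
t: 16.62
ee_pos: [0.4373, 0.1066, 0.0056]
ee_rot: [0.0, 0.997, -0.082, 0.0]
contact_force: [-0.6, -0.6, -2.0]
finger_gap: 0.049
```

Emit:
{"op": "step_arm", "data": {
  "commands": [
    [0, 0, 0, 0, 0, 0.03, 40],
    [0, 0, 0, 0, 0, 0.0, 40],
    [0, 0, 0, 0, 0, 0, 40]
  ]
}}

```text
t: 16.87
ee_pos: [0.4374, 0.1067, 0.0054]
ee_rot: [-0.0, 0.997, -0.082, 0.0]
contact_force: [-2.7, 0.0, 4.0]
finger_gap: 0.0488
```

Emit:
{"op": "step_arm", "data": {
  "commands": [
    [0, 0, 0, 0, 0, 0.03, 40],
    [0, 0, 0, 0, 0, 0.0, 40],
    [0, 0, 0, 0, 0, 0, 40]
  ]
}}

```text
t: 17.12
ee_pos: [0.4375, 0.1066, 0.0054]
ee_rot: [-0.0, 0.997, -0.082, 0.0]
contact_force: [-6.7, -1.0, 9.8]
finger_gap: 0.0486
```

Emit:
{"op": "step_arm", "data": {
  "commands": [
    [0, 0, 0, 0.2, 0, -0.04, 40],
    [0, 0, 0, 0.4, 0, 0, 40],
    [0, 0, 0, 0.4, 0, 0, 40],
    [0, 0, 0, 0.4, 0, 0, 40],
    [0, 0, 0, 0.4, 0, 0, 40],
    [0, 0, 0, 0.2, 0, 0, 40],
    [0, 0, 0, 0, 0, 0, 40]
  ]
}}

```text
t: 17.7
ee_pos: [0.4854, 0.099, 0.0054]
ee_rot: [-0.0, 0.997, -0.082, -0.003]
contact_force: [-11.7, 1.6, 9.5]
finger_gap: 0.0485
```

Emit:
{"op": "step_arm", "data": {
  "commands": [
    [0, 0, 0, 0.2, 0, 0, 40],
    [0, 0, 0, 0.2, 0, 0, 40],
    [0, 0, 0, 0.2, 0, 0, 40],
    [0, 0, 0, 0.2, 0, 0, 40],
    [0, 0, 0, 0.2, 0, 0, 40],
    [0, 0, 0, 0.2, 0, 0, 40],
    [0, 0, 0, 0.2, 0, 0, 40],
    [0, 0, 0, 0, 0, 0, 40]
  ]
}}

```text
t: 18.37
ee_pos: [0.5197, 0.0935, 0.0054]
ee_rot: [-0.0, 0.997, -0.082, -0.002]
contact_force: [-11.7, 2.5, 9.5]
finger_gap: 0.0485
```

```bash
python3 -c "
from h import *
plan((.540,.0897,.0055,-.165))
snap('scene','s7.png',(200,140,360,260),5)
"
```

```text
t 18.37 pos [0.5197 0.0935 0.0054] yaw -0.1635 j [ 0.11 -0.02  1.75  0.    1.42  1.85] F [-11.7   2.5   9.5] gap 0.0485 tilt [-0.0048  0.0012 -1.    ]
(0.54, 0.0897, 0.0055, -0.165) turn [-0.    0.05  0.01] shift start-frame [ 0.83  0.02 -0.01] end-frame [ 0.83  0.02 -0.  ]
```

View pics/s7.png

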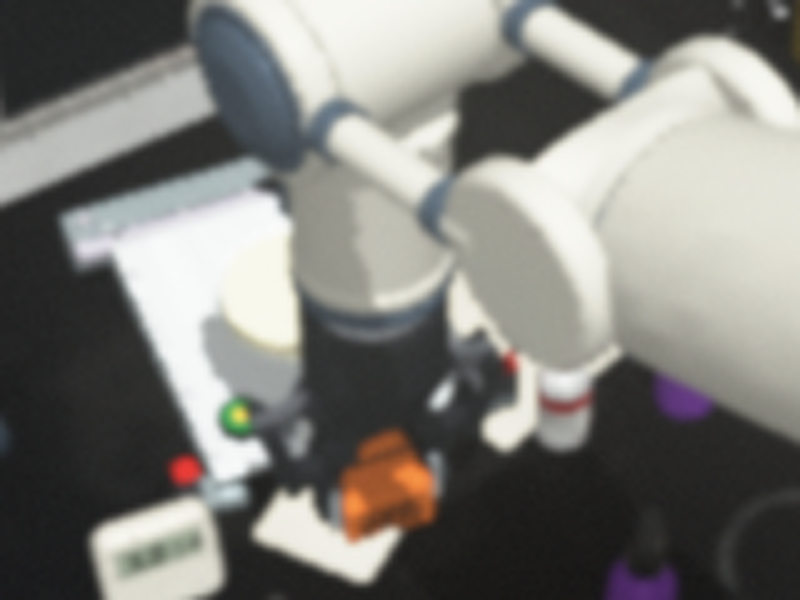

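Emit:
{"op": "step_arm", "data": {
  "commands": [
    [0, 0, 0, 0.1, 0, -0.02, 40],
    [0, 0, 0, 0.15, 0, 0, 40],
    [0, 0, 0, 0.15, 0, 0, 40],
    [0, 0, 0, 0.15, 0, 0, 40],
    [0, 0, 0, 0.15, 0, 0, 40],
    [0, 0, 0, 0.1, 0, 0, 40],
    [0, 0, 0, 0, 0, 0, 40],
    [0, 0, 0, 0, 0, 0, 40]
  ]
}}

```text
t: 19.08
ee_pos: [0.539, 0.0902, 0.0054]
ee_rot: [-0.0, 0.997, -0.082, -0.003]
contact_force: [-11.1, 2.5, 7.5]
finger_gap: 0.0488
```

```bash
python3 -c "
from h import *
plan((.540,.0897,.0055,-.165))"
```

```text
t 19.08 pos [0.539  0.0902 0.0054] yaw -0.1634 j [0.1  0.03 1.7  0.   1.42 1.84] F [-11.1   2.5   7.5] gap 0.0488 tilt [-0.0049  0.001  -1.    ]
(0.54, 0.0897, 0.0055, -0.165) turn [-0.    0.05  0.02] shift start-frame [ 0.04  0.01 -0.  ] end-frame [ 0.04  0.01 -0.  ]
```

Emit:
{"op": "step_arm", "data": {
  "commands": [
    [0, 0, 0, 0, 0, 0, 53],
    [0, 0, 0, 0, 0, 0, 57],
    [0, 0, 0, 0, 0, 0, 60],
    [0, 0, 0, 0, 0, -0.1, 60],
    [0, 0, 0, -0.3, 0, 0, 60],
    [0, 0, 0, -0.8, 0, 0, 60],
    [0, 0, 0, -1, 0, 0, 60],
    [0, 0, 0, -0.5, 0, 0, 60]
  ]
}}

```text
t: 19.75
ee_pos: [0.4746, 0.1004, 0.0076]
ee_rot: [0.0, 0.997, -0.082, -0.001]
contact_force: [-0.1, -0.4, -0.6]
finger_gap: 0.06
```

Emit:
{"op": "step_arm", "data": {
  "commands": [
    [0, 0, 0, 0, 0, -0.5, 60],
    [0, 0, 0, 0, 0, -1, 60],
    [0, 0, 0, 0, 0, -1, 60],
    [0, 0, 0, 0, 1, -1, 60],
    [0, 0, 0, 0, 1, -1, 60],
    [0, 0, 0, 0, 1, -1, 60],
    [0, 0, 0, 0, 1, -1, 60],
    [0, 0, 0, 0, 1, 0, 60]
  ]
}}

```text
t: 20.42
ee_pos: [0.4586, -0.0247, 0.1782]
ee_rot: [0.0, 0.997, -0.082, 0.006]
contact_force: [0.8, -0.4, -0.0]
finger_gap: 0.06
```

Emit:
{"op": "step_arm", "data": {
  "commands": [
    [0, 0, 0, 0, 1, 0, 60],
    [0, 0, 0, 0, 1, 0, 60],
    [0, 0, 0, 0, 1, 0, 60],
    [0, 0, 0, 0, 1, 0, 60],
    [0, 0, 0, 0, 1, 0, 60],
    [0, 0, 0, 0, 1, 0, 60],
    [0, 0, 0, 0, 1, 0, 60],
    [0, 0, 0, 0, 0, 0, 60]
  ]
}}

```text
t: 21.08
ee_pos: [0.4273, -0.1997, 0.1716]
ee_rot: [0.001, 0.996, -0.084, 0.001]
contact_force: [0.1, 0.4, 0.6]
finger_gap: 0.0598
```

```bash
python3 -c "
from h import *
plan()
snap('top','t8.png');snap('scene','s8.png')
a=cv2.imread('pics/full_t8.png')[150:260,190:350];b=cv2.imread('pics/full_s8.png')[160:270,200:320]
a=cv2.resize(a,None,fx=3,fy=3,interpolation=cv2.INTER_CUBIC);b=cv2.resize(b,(300,275),interpolation=cv2.INTER_CUBIC)
o=np.zeros((600,800,3),np.uint8);o[:330,:480]=a;o[:275,490:790]=b
c=cv2.resize(cv2.imread('pics/full_t8.png')[195:235,230:290],None,fx=6,fy=6,interpolation=cv2.INTER_CUBIC);o[340:580,:360]=c
c=cv2.resize(cv2.imread('pics/full_s8.png')[200:240,250:310],None,fx=6,fy=6,interpolation=cv2.INTER_CUBIC);o[340:580,400:760]=c
cv2.imwrite('pics/c8.png',o)"
```

```text
t 21.08 pos [ 0.4273 -0.1997  0.1716] yaw -0.1681 j [-0.51 -0.26  1.67 -0.    1.73  1.23] F [0.1 0.4 0.6] gap 0.0598 tilt [ 8.0e-04 -2.7e-03 -1.0e+00]
```

View pics/c8.png

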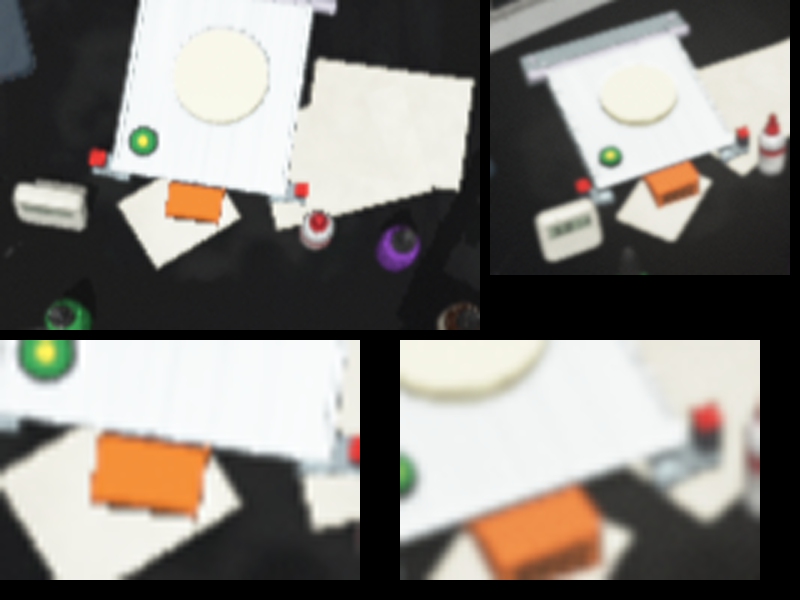

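```bash
python3 -c "
from h import *
O=np.array([.64877,.07156]);X=np.array([np.cos(-.165),np.sin(-.165)]);Y=np.array([-X[1],X[0]])
im=cv2.imread('pics/full_t8.png');hsv=cv2.cvtColor(im,cv2.COLOR_BGR2HSV)
def st(u,v,z):
    d=ray('top',u,v,z)[:2]-O;return np.round([d@X*1e3,d@Y*1e3],1)
for n,(u,v),z in(('heelL',(92,502),.032),('heelR',(198,517),.032),('noseL',(98,433),.028),('noseR',(210,446),.028)):
    print(n,st((u+.5)/6-.5+230,(v-340+.5)/6-.5+195,z))
m=cv2.inRange(hsv,(5,120,100),(20,255,255))[200:235,235:280]
for c in range(15,33,3):
    r=np.nonzero(m[:,c])[0];u=235+c
    print(u,'nose',st(u,199.5+r[0],.028) if len(r) else '','heel',st(u,200.5+r[-1],.032),len(r))
# left front leaf corner brightness + red posts stand coordinates
b=((hsv[...,0]<6)|(hsv[...,0]>174))&(hsv[...,1]>130)&(hsv[...,2]>110)
for x0,y0,x1,y1 in((215,195,230,210),(283,207,296,220)):
    ys,xs=np.nonzero(b[y0:y1,x0:x1]);print('post',st(xs.mean()+x0,ys.mean()+y0,.032))
"
```

```text
heelL [-128.6   23.1]
heelR [-128.   -25.2]
noseL [-96.3  26. ]
noseR [-94.4 -25.2]
250 nose [-95.7  14.8] heel [-128.9    9.1] 12
253 nose [-94.4   6.7] heel [-127.7    1.1] 12
256 nose [-95.9  -1.8] heel [-129.1   -7.4] 12
259 nose [-94.7  -9.9] heel [-127.9  -15.4] 12
262 nose [-96.1 -18.4] heel [-126.6  -23.4] 11Traceback (most recent call last):
  File "<string>", line 12, in <module>
    print(u,'nose',st(u,199.5+r[0],.028) if len(r) else '','heel',st(u,200.5+r[-1],.032),len(r))
                                                                             ~^^^^
IndexError: index -1 is out of bounds for axis 0 with size 0
```

Emit:
{"op": "step_arm", "data": {
  "commands": [
    [0, 0, 0, 0, 0, 0, 60],
    [0, 0, 0, 0, 0, 0, 60],
    [0, 0, 0, 0, 0, 0, 60],
    [0, 0, 0, 0, 0, 0, 60],
    [0, 0, 0, 0, 0, 0, 60],
    [0, 0, 0, 0, 0, 0, 60],
    [0, 0, 0, 0, 0, 0, 60],
    [0, 0, 0, 0, 0, 0, 60]
  ]
}}

```text
t: 21.85
ee_pos: [0.4278, -0.1958, 0.1705]
ee_rot: [-0.0, 0.997, -0.082, -0.0]
contact_force: [-0.2, -0.9, -0.2]
finger_gap: 0.0597
```

```bash
python3 -c "
from h import *
O=np.array([.64877,.07156]);X=np.array([np.cos(-.165),np.sin(-.165)]);Y=np.array([-X[1],X[0]])
snap('top','t9.png');snap('scene','s9.png')
for n in('top','scene'):
    k='t' if n=='top' else 's'
    d=cv2.absdiff(cv2.imread(f'pics/full_{k}8.png'),cv2.imread(f'pics/full_{k}9.png'));d=d[190:240,240:290];print(n,'diff',d.max(),d.mean())
g={k:cv2.cvtColor(cv2.imread(f'pics/full_s{k}.png'),cv2.COLOR_BGR2GRAY).astype(np.float32) for k in(1,9)}
zs=np.linspace(-.02,.06,161)
for y in(-40,-48,-56,-62,60,66,72):
    P=np.array([proj('scene',[*(O-.092*X+y*1e-3*Y),z]) for z in zs],np.float32)
    r=[]
    for k in(1,9):
        v=cv2.remap(g[k],P[:,0].reshape(1,-1),P[:,1].reshape(1,-1),cv2.INTER_LINEAR)[0]
        i=np.nonzero((v[:-1]<130)&(v[1:]>=130))[0];r.append((zs[i]*1e3).round(1).tolist())
    print(y,r)
"
```

```text
top diff 2 0.22666666666666666
scene diff 3 0.37653333333333333
-40 [[5.0], [20.5]]
-48 [[5.0], [20.0]]
-56 [[5.5], [12.0]]
-62 [[4.5], [5.0]]
60 [[5.5, 47.5], [20.5]]
66 [[-3.0, 50.0], [-2.0, 19.5]]
72 [[-4.5, 57.0], [-4.5]]
```

```bash
python3 -c "
from h import *
print(env.hand_in())"
```

```text
the job is handed in; nothing more can be done
None
```

The table leaf is level to within what I could measure, resting on the orange wedge, and I've handed the job in. It reported no verdict. The last clock reading before handing in was about 22 s of the 66 allowed.

- **Brown bottle:** I set it upright at about (0.42, −0.15), roughly 0.26 m from the lane point, and let go. It was upright in the camera view after release.
- **Wedge:** I slid it in thin end first along the bench, let go and moved the arm away. It sits within about 2 mm of the middle, square to about 0.01 rad, and did not move between two pictures taken about 0.8 s apart.
- **Leaf level:** the front edge rose about 15.2 mm of the 15.8 expected, which is about −0.003 rad.
- **Checks that disagreed slightly:** the heel position in the top picture puts the wedge about 3–4 mm short of nominal (about −0.005 rad), while the arm's position put it about 1 mm short. All of these are inside the ±0.015 rad limit.
- **Not confirmed:** I could not tell the black line on the wedge from the shadow under the front edge, so I did not use it.
- **Bystanders:** I saw no movement of the timer, red-capped bottle, pen meter or marker in the pictures. The blue wedge was only partly in view, and I did not measure any of them.

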